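# Refit the drip grate

## Task

The slotted steel grate has been washed and left on the counter: put it back in the drip tray that stands on the rubber mat, with the grip tab at the tray's open, low-rimmed end. Tuck the grate's far edge under the folded lip at the other end of the tray with the tab end still up on the rim, then slide it under the lip until the tab end drops into the recess, so that it lies flat and fully home, and let go. Feel your way in gently, never forcing the grate or leaning hard on the tray, and leave the other things on the counter where they stand.

Things in the scene. Friction and masses are not known exactly. Their poses are not given: they have to be found in the camera images.
- grate_center (a point): Centre (half-way up) of the loose grate, a slotted stainless plate 180 mm long (x), 120 mm wide (y), 8 mm thick, about 0.24 kg (0.19 to 0.31); its slots are too narrow for a fingertip: treat it as solid. +x points to the plain far edge; z is up out of the plate; the origin is 4 mm above its underside. The grip tab stands at the -x edge. It starts flat on the counter, right way up.
- grate_tab (a point): Centre of the grate's upright grip tab: steel with a rubber face, 8 mm thick (x), 50 mm wide (y), rising 36 mm above the plate, flush with the plate's -x edge. This point is 18 mm above the plate's top; from the plate's centre it lies 86 mm along -x and 22 mm up. Axes as the grate's.
- grate_edge (a point): Middle of the grate's plain far edge, at its underside: 90 mm along +x from the plate's centre and 4 mm below it. The last 12 mm of the plate at this edge are 114 mm wide. Axes as the grate's.
- mat_center (a point): Centre of the top of the black rubber bar mat (240 by 180 mm, 3 mm thick) on which the steel drip tray is stuck down; x to the lip end, y left, z up. The tray is 208.5 mm long (x), 150 mm wide (y); its own place is not measured: it sits up to 6 mm off the mat's centre in x and in y and turned up to 0.02 rad. Home, grate_center is over the tray's centre, 22 mm above this point, axes as the tray's.
- mat_far (a point): Middle of the mat's edge at the lip end, 120 mm along +x from mat_center. The tray's end wall there starts 91.25 mm from the tray's centre, stands 32 mm over the mat, and is folded over into a 3 mm thick lip, full width, covering the last 12 mm of the recess (79.25 to 91.25 mm from the centre). Gap from ledge to lip 11 mm: the 8 mm grate enters when tilted less than about 0.15 rad.
- mat_near (a point): Middle of the mat's edge at the open end, 120 mm along -x from mat_center. The recess, 182.5 by 125 mm, open over a basin, has an 8 mm wide ledge all round, 18 mm over the mat. This end's rim (sharp) and the side rims (top 3.5 mm sloped 45 degrees inwards) are 26 mm over the mat, 13 mm wide. Against the far wall the grate clears this rim by 2.5 mm and drops 8 mm. Sliding it takes 1 to 5 N.
- mug: Bystander: white ceramic mug, 76 mm across, 88 mm high; origin at the centre of its underside. Leave it where it is.
- teaspoon: Bystander: steel teaspoon, 125 mm long; origin at the centre of its underside. Leave it where it is.
- stirrer_cup: Bystander: paper cup of wooden stirrers, 72 mm across, 140 mm high; origin at the centre of its underside. Leave it where it is.
- sugar_bowl: Bystander: white bowl of sugar sachets, 92 mm across, 80 mm high; origin at the centre of its underside. Leave it where it is.
- paper_cups: Bystander: stack of paper cups, 80 mm across, 152 mm high; origin at the centre of its underside. Leave it where it is.
- milk_jug: Bystander: steel milk jug, 80 mm across with a handle at its +y, 118 mm high; origin at the centre of its underside. Leave it where it is.
- water_bottle: Bystander: water bottle, 62 mm across, 190 mm high; origin at the centre of its underside. Leave it where it is.
Things that resemble listed ones, but are neither listed nor needed, are in the scene too. What is shaped like the part that bears grate_center but turquoise or yellow is not meant.

How it is judged:
On the way:
1. the grate's far edge is down in the recess near or under the lip, with the tab end still up on or over the -x rim (z of grate_edge in the frame of mat_center below 0.023 m and x of grate_edge in the frame of mat_center above 0.045 m and y of grate_edge in the frame of mat_center between -0.016 and 0.016 m and z of grate_tab in the frame of mat_center above 0.048 m), for 0.1 s.
At the end, for the whole second after the job is handed in: The grate lies fully home in the tray's recess, its far edge under the lip and its tab at the open end: down on the ledge to within 1.5 mm in height, level within 0.012 rad, its centre within 13 mm of the mat's centre as the tray's place allows, released and at rest (horizontal distance between grate_center and mat_center below 0.013 m and z of grate_center in the frame of mat_center between 0.0195 and 0.0235 m and angle between the z axis of grate_center and the z axis of mat_center, either way round below 0.012 rad and angle between the x axis of grate_center and the x axis of mat_center, either way round below 0.08 rad and x of grate_tab in the frame of mat_center below -0.06 m and linear speed of grate below 0.01 m/s and contact force between the fingers and grate below 0.1 N); the robot touches nothing.
It fails at once if the drip tray is loaded with more than 40 N (grate forced or jammed, tray leaned on) (contact force between drip_tray and anything else above 40 N).
It fails at once if a bystander is moved by more than 30 mm (distance of any of mug, teaspoon, stirrer_cup, sugar_bowl, paper_cups, milk_jug, water_bottle from where it was at the start of the episode above 0.03 m).
It also fails if it takes over 64 s, if anything falls off the work surface, if the arm or the gripper's body presses on something with over 40 N, if the wrist force passes 120 N, or if a joint passes its speed limit or range.

## Robot

A 7-joint arm with a two-finger parallel gripper is mounted at the origin on the work surface. World frame = base frame: x ahead of the robot, y to its left, z up, the work surface at z = 0. Lengths are in m, angles in rad, forces in N, time in s.
With the tool pointing down it reaches from about 0.425 to 0.95 m from the base axis. Payload 16.7 kg.
Tool frame: the origin (TCP) lies midway between the tips of the shut fingers; the grasp point (between the pads) lies 19 mm behind it; x points along the fingers, y is the direction in which the jaws open and shut, and the axes are right-handed (so a half turn about x gives the same grasp; the last joint's range is limited). The gripper opens to 94 mm and grips with 3 to 60 N. Pads are 16 mm wide; open, the fingers measure 119 mm over their backs; the gripper's body (75 mm by 177 mm) begins 78 mm behind the grasp point.
Start: joints at [-1.397, 0.426, 0.074, 1.606, -0.034, 1.111, -0.067], TCP at [0.214, 0.64, 0.205] pointing down, gripper open.
Joint ranges: [-2.85, 2.85], [-0.5, 2.14], [-1.23, 1.37], [0.21, 2.46], [-1.02, 4.16], [0.16, 2.05], [-2.73, 2.73]. Speed limits (rad/s): [1.89, 1.89, 2.39, 2.39, 3.01, 3.01, 3.01].

## Interface

Orientations are given as a unit quaternion [x, y, z, w].
In Python, from workcell import get_state, cams, r gives the robot as it stands.
- The arm moves only by the shell command python3 -m handwheel 'ROWS' [FORCE]. ROWS is JSON, a list that holds one entry, the list of rows, each a list of 7 numbers: the finger opening in cm, from 0 to 9.4, then the shift along the world's x, y, z in cm, then the turn, a rotation vector about the world's x, y, z in rad. A call has 1 to 20 rows; each row is the pose to reach, as a shift and turn from the pose commanded when the call began; what a row does not reach only later rows make up. A row lasts 1/10 s, in which the tool goes at most 50 mm and 8.59 degrees, less where a joint would pass 70% of its speed; a pose out of reach is approached as far as the arm can. A call with a gripper value outside its range is refused whole. The fingers move at their own pace and stop on an object; FORCE is the grip in N (left out, the last holds). Time passes only in rows, so rows that repeat a pose let the fingers close. It gives the time, the measured TCP pose, the force and the opening at its end, in the units of the state.
- get_state(): the state, without advancing time (a new reading comes with each control period).
- cams.snapshot(name): name is "scene" or "top" or "wrist"; returns a dict with "color" (400x640x3 uint8, blue, green, red), "z_map" (400x640 float32, m along the optical axis (not along the pixel's ray), 0 where there is no reading), "mtx" (3x3 intrinsics, pixels), "cam_to_world" (4x4, takes a point from camera to world coordinates); the wrist camera has in their place "hand_eye" (4x4, takes a point from camera to tool coordinates, whose origin is the TCP and whose axes are the tool frame's). Camera axes: x right, y down, z forward; pixel columns grow to the right and rows downward; lengths in m; the calibration is good to about 2 mm. The wrist camera is an equidistant fisheye: a pixel r from the principal point sees the ray r / f radians off the axis. A picture is of the moment at which its call begins: read the wrist's pose just before it.
- r.close_job(): hands the job in, once; it reports no verdict.
The state is a dict: "clock": time; "joint_pos": joint angles; "joint_vel": joint speeds; "joint_torque": joint torques, N m; "tool_pos": TCP position; "orientation": TCP orientation; "force": force on the tool from outside, world axes, zero at the start; "wrist_torque": the same for the moment, N m; "finger_gap": opening from 0.0 (shut) to 1.0 (fully open).
Only numpy, scipy, OpenCV 4.12 (cv2) and the standard library are available. Lean on these libraries where they do the work, as an engineer would, in place of code of your own. Each camera call takes 0.05 s, during which the arm holds its last target. There are 200 camera calls.

## Working session

There is one attempt and no reset: what is moved stays moved. The work goes in short steps, Python scripts to look and compute and a shell command to move; the robot and the scene stay as the last step left them, time stands still between calls to the robot, and variables do not carry over. Pictures are saved under pics/ and viewed, about 8 in all and at most 12, crops included, and the job is handed in when it is done.

```bash
ls; mkdir -p pics
python3 - <<'E'
from workcell import get_state,cams,r
import cv2,numpy as np
for n in("scene","top"):
    s=cams.snapshot(n); cv2.imwrite(f"pics/{n}0.png",s["color"]); np.savez(f"{n}0.npz",**s)
    print(n,s["mtx"].round(1).tolist(),s["cam_to_world"].round(3).tolist())
print({k:np.round(v,3).tolist() for k,v in get_state().items()})
E
```

```text
pics
scene [[454.6, 0.0, 322.1], [0.0, 454.6, 198.5], [0.0, 0.0, 1.0]] [[-0.107, 0.778, -0.62, 1.52], [0.994, 0.094, -0.055, 0.008], [0.016, -0.622, -0.783, 1.292], [0.0, 0.0, 0.0, 1.0]]
top [[367.7, 0.0, 311.1], [0.0, 367.7, 206.9], [0.0, 0.0, 1.0]] [[-0.014, -0.992, 0.127, 0.386], [-1.0, 0.016, 0.01, -0.088], [-0.012, -0.127, -0.992, 1.215], [0.0, 0.0, 0.0, 1.0]]
{'clock': 0.1, 'joint_pos': [-1.398, 0.427, 0.074, 1.607, -0.034, 1.111, -0.067], 'joint_vel': [0.0, -0.001, -0.001, -0.001, 0.001, 0.002, -0.001], 'joint_torque': [0.008, -93.744, 3.677, -45.503, -0.049, 0.017, 0.0], 'tool_pos': [0.214, 0.64, 0.205], 'orientation': [0.113, 0.698, -0.114, 0.698], 'force': [-0.348, 0.065, -0.478], 'wrist_torque': [-0.006, -0.017, 0.003], 'finger_gap': 0.997}
```

View pics/top0.png

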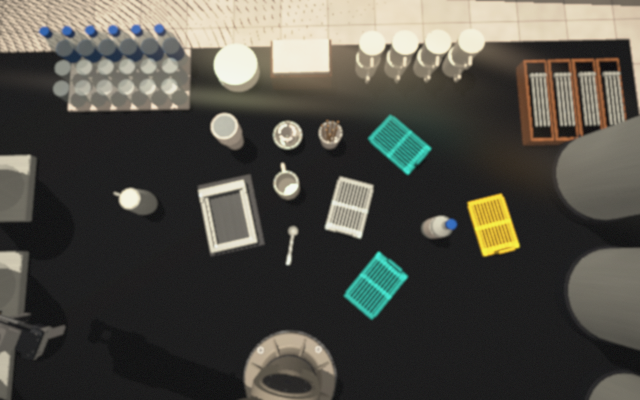

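View pics/scene0.png

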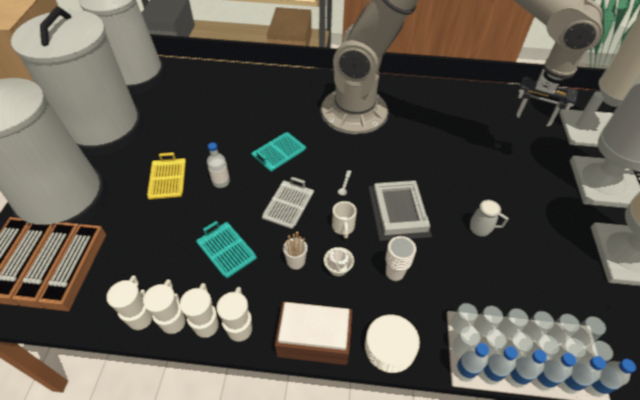

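Candidates for the grate: steel plate at top (350,207) / scene (289,202); turquoise at top (400,145) and (376,285); yellow at top (493,225). By the description, it's the steel one. Next, a close crop of it together with the tray.

Run:
```python
import cv2,numpy as np
t=np.load("top0.npz");s=np.load("scene0.npz")
a=cv2.resize(t["color"][165:265,190:390],None,fx=4,fy=4,interpolation=cv2.INTER_CUBIC)
b=cv2.resize(s["color"][160:260,250:450],None,fx=4,fy=4,interpolation=cv2.INTER_CUBIC)
o=np.vstack([a,b]); o=cv2.convertScaleAbs(o,alpha=1.0); o=(255*(o/255.)**0.6).astype(np.uint8)
cv2.imwrite("pics/crop1.png",cv2.resize(o,(600,600)))
# depth heights
for n,d,(r0,r1,c0,c1) in(("top",t,(165,265,190,390)),("scene",s,(160,260,250,450))):
    v,u=np.mgrid[r0:r1,c0:c1]; z=d["z_map"][r0:r1,c0:c1]; K=d["mtx"]
    p=np.stack([(u-K[0,2])/K[0,0]*z,(v-K[1,2])/K[1,1]*z,z],-1)@d["cam_to_world"][:3,:3].T+d["cam_to_world"][:3,3]
    np.save(n+"_pts.npy",p)
    print(n,(z>0).mean()); print((p[::8,::10,2]*1000).astype(int))
```

```text
top 0.99595
[[   0   -1   -2   -1    4   -2    4    0    1    0    1    3    2   -2
     0    2   -1   -3   -1    0]
 [   5   -2   -1    1    0    0    0    0   -1   88   75   -1    3    3
     0    0   -1    1    0    0]
 [   3   -3    4    6    2   33    1    0    5    8    7    0    2    1
     2    3    7   -1    2    0]
 [   0   35   37   30   37   17    2   -1    0    3   10   -1    3    2
    -3    8   10    1    6    2]
 [  -2   33    3    4    1    7    5    0    0    3   23    0    0   -5
     0   -1   -1    0 1214    0]
 [   2    5    7    7    1    3   14   -3    0   -1    0   -2   -1    0
     0   12    6    8    0    4]
 [  -2   -1   20    1    4    2   25   -1    2    0    3   -2    3    0
     5    0    1   -1   -4    1]
 [  -4    0   15   10    6    3   31   -3 1214    0    0   -1   -1   -1
     8    0    8    8    0   -1]
 [   0    0   27    6    3    7   25    7   -1    1    3    0   -1    1
     8   43    5   10    2   -5]
 [   3   -5   29    4    7    5   16    9    2    0    0    0   -1    3
     0   -2   -1    7   -1    4]
 [   1    2   25   25   33   28    3  
[... 957 characters left out ...]
2   -2    0   58   62    4    0   23
     7    5   10   31    1   -2]
 [   3   -4    3    8   -7    0   -1    2    0   12   23    0    0    1
     7    9    4   17    0   -5]
 [   1   -2    6    0   17    3   -3   -1    0   57   56   -2   -1   -2
    34   35   34   36   -4    0]
 [   4    2    1   -1    0    0    0    0    3   15    2   -4    2    2
    19   15   11    3    5    0]
 [  -1    1    4    5  116  120   -1   -1   -2    0    1    2    1    4
     3  156  151   -1    1   -3]
 [  -3    1   -1    5   48   73   -2   -1   -2   78    2   -1   -2    5
   153  152  153    4    0    2]
 [   8    1   -1    0   84   80   -1    0   73   48   47    0    0    3
   127  154  153    5    0    0]]
```

View pics/crop1.png

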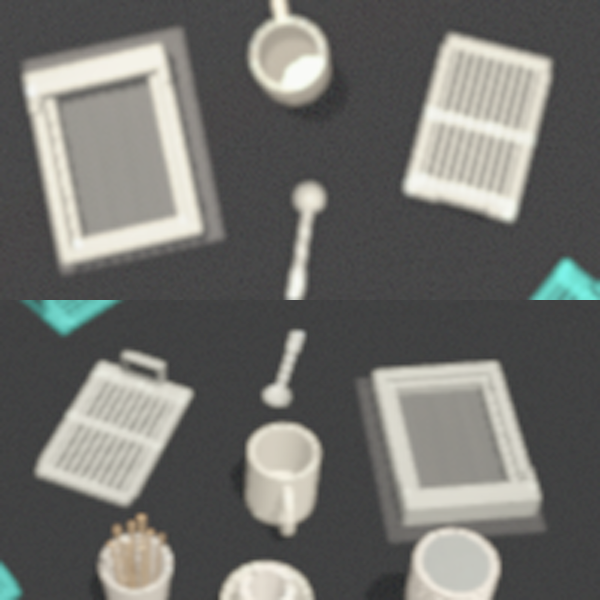

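The steel plate (crop top (480,125)) has its tab on the robot side. The tray's wide lip band is at the far (+x) end (crop top (100,65)), with the open rim toward the robot, and the dark mat is visible around it. Now measuring the outlines in both views.

```bash
cat > h.py <<'E'
import cv2,numpy as np
def cast(d,uv,h):
    K=d["mtx"];T=d["cam_to_world"];uv=np.asarray(uv,float).reshape(-1,2)
    ray=np.c_[(uv[:,0]-K[0,2])/K[0,0],(uv[:,1]-K[1,2])/K[1,1],np.ones(len(uv))]@T[:3,:3].T
    return (T[:3,3]+ray*((h-T[2,3])/ray[:,2])[:,None])[:,:2]
def rect(d,mask,h,seed):
    n,l=cv2.connectedComponents(mask.astype(np.uint8)); m=(l==l[seed[1],seed[0]]).astype(np.uint8)
    c=max(cv2.findContours(m,cv2.RETR_EXTERNAL,cv2.CHAIN_APPROX_NONE)[0],key=len)
    p=cast(d,c,h); r=cv2.minAreaRect((p*1000).astype(np.float32))
    return r,cv2.boxPoints(r),m
E
python3 - <<'E'
from h import *
for n,gs,ts in(("top",(329,226),(214,190)),("scene",(289,220),(400,228))):
    d=dict(np.load(n+"0.npz")); g=cv2.GaussianBlur(cv2.cvtColor(d["color"],cv2.COLOR_BGR2GRAY),(0,0),.7)
    if n=="top": print("row215",g[215,190:275].tolist()); 
    else: print("row215",g[215,360:440].tolist())
    hsv=cv2.cvtColor(d["color"],cv2.COLOR_BGR2HSV)
    mk=cv2.morphologyEx(((g>95)).astype(np.uint8),cv2.MORPH_CLOSE,np.ones((3,3)))
    r,b,m=rect(d,mk,.008,gs); print(n,"grate",np.round(r[0],1),np.round(r[1],1),round(r[2],2),b.round().tolist())
    r,b,m=rect(d,mk,.029,ts); print(n,"tray@29",np.round(r[0],1),np.round(r[1],1),round(r[2],2),b.round().tolist())
E
```

```text
row215 [32, 33, 32, 31, 31, 32, 32, 31, 32, 31, 34, 51, 94, 151, 198, 216, 210, 196, 198, 208, 196, 158, 116, 99, 102, 106, 108, 107, 108, 109, 109, 109, 109, 108, 108, 108, 108, 108, 109, 109, 109, 108, 108, 108, 108, 109, 109, 110, 109, 110, 110, 111, 114, 129, 163, 200, 219, 222, 223, 224, 212, 174, 124, 91, 87, 93, 95, 90, 74, 54, 38, 32, 32, 32, 31, 30, 30, 30, 31, 32, 31, 30, 30, 31, 31]
top grate [ 539.6 -202.9] [127.9 187.4] 73.78 [[432.0, -238.0], [612.0, -290.0], [647.0, -168.0], [467.0, -115.0]]
top tray@29 [518.3 190.3] [223.9 174.6] 12.38 [[390.0, 252.0], [428.0, 81.0], [646.0, 129.0], [609.0, 300.0]]
row215 [27, 27, 26, 27, 27, 27, 27, 27, 27, 26, 27, 27, 28, 33, 43, 54, 59, 60, 60, 67, 90, 128, 165, 185, 191, 191, 185, 165, 133, 110, 102, 100, 100, 100, 100, 99, 98, 98, 98, 98, 98, 98, 98, 98, 98, 98, 97, 97, 98, 99, 99, 99, 98, 98, 97, 94, 91, 102, 134, 165, 175, 170, 170, 178, 179, 159, 120, 75, 43, 29, 27, 27, 27, 27, 27, 27, 27, 27, 27, 27]
scene grate [ 526.  -196.8] [128.1 217.4] 73.92 [[404.0, -228.0], [613.0, -288.0], [648.0, -165.0], [439.0, -105.0]]
scene tray@29 [604.8 212.3] [407.9 170.9] 8.6 [[390.0, 266.0], [416.0, 97.0], [819.0, 158.0], [794.0, 327.0]]
```

Run:
```python
from workcell import get_state,cams
from scipy.spatial.transform import Rotation as R
import numpy as np
s=get_state();M=R.from_quat(s["orientation"]).as_matrix();print(M.round(3))
w=cams.snapshot("wrist");print(w["hand_eye"].round(3),w["mtx"].round(1))
for nm,a in(("grate",-16.2),("tray",12.4)):
  a=np.deg2rad(a)
  for sg in(1,-1):
    y=sg*np.array([np.cos(a),np.sin(a),0]);x=np.array([0,0,-1.]);G=np.c_[x,y,np.cross(x,y)]
    print(nm,sg,R.from_matrix(G@M.T).as_rotvec().round(3))
```

```text
[[-0.     0.317  0.948]
 [-0.001  0.948 -0.317]
 [-1.    -0.001  0.   ]]
[[-0.001 -0.236  0.972 -0.179]
 [ 1.    -0.     0.    -0.001]
 [ 0.     0.972  0.236 -0.069]
 [ 0.     0.     0.     1.   ]] [[309.7   0.  321.3]
 [  0.  309.7 197.3]
 [  0.    0.    1. ]]
grate 1 [ 1.000e-03 -1.000e-03 -1.531e+00]
grate -1 [1.000e-03 1.000e-03 1.611e+00]
tray 1 [ 1.000e-03 -1.000e-03 -1.032e+00]
tray -1 [1.00e-03 1.00e-03 2.11e+00]
```

```bash
python3 -m handwheel '[[[9.4,29.6,-41,-2,0,0,-1.03],[9.4,29.6,-41,-2,0,0,-1.03],[9.4,29.6,-41,-2,0,0,-1.03],[9.4,29.6,-41,-2,0,0,-1.03],[9.4,29.6,-41,-2,0,0,-1.03],[9.4,29.6,-41,-2,0,0,-1.03],[9.4,29.6,-41,-2,0,0,-1.03],[9.4,29.6,-41,-2,0,0,-1.03],[9.4,29.6,-41,-2,0,0,-1.03],[9.4,29.6,-41,-2,0,0,-1.03],[9.4,29.6,-41,-2,0,0,-1.03],[9.4,29.6,-41,-5,0,0,-1.03],[9.4,29.6,-41,-5,0,0,-1.03],[9.4,29.6,-41,-5,0,0,-1.03],[9.4,29.6,-41,-5,0,0,-1.03]]]'
python3 - <<'E'
from workcell import get_state,cams
import numpy as np,cv2
s=get_state();w=cams.snapshot("wrist")
np.savez("wt.npz",pos=s["tool_pos"],q=s["orientation"],**w)
print(s["clock"],s["tool_pos"],np.abs(s["joint_vel"]).max())
cv2.imwrite("pics/wt.png",w["color"])
E
```

```text
clock: 1.65
tool_pos: [0.5103, 0.2307, 0.1564]
orientation: [0.443, 0.552, -0.442, 0.552]
force: [0.9, 0.7, -0.2]
finger_gap: 1.002
1.65 [0.51028483 0.23071508 0.15639618] 0.006573267555795741
```

View pics/wt.png

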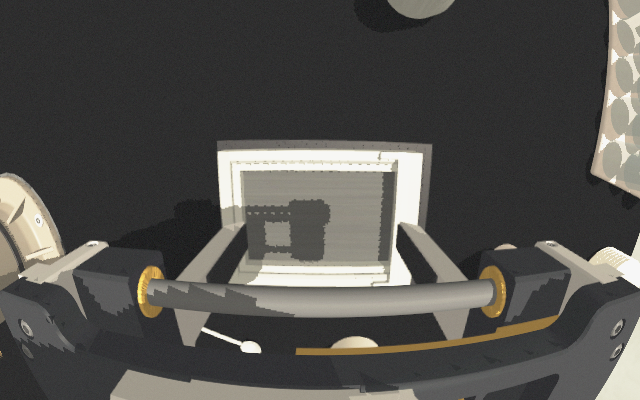

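The tray is at (218-433, 140-290) with the lip on the right (+x), but the gripper bar hides its lower side. Shifting 9 cm to -y for a clear view.

```bash
python3 -m handwheel '[[[9.4,0,-5,0,0,0,0],[9.4,0,-10,1,0,0,0],[9.4,0,-10,1,0,0,0],[9.4,0,-10,1,0,0,0],[9.4,0,-10,1,0,0,0]]]'
python3 - <<'E'
from workcell import get_state,cams
import numpy as np,cv2
s=get_state();w=cams.snapshot("wrist")
np.savez("wt.npz",pos=s["tool_pos"],q=s["orientation"],**w)
print(s["clock"],s["tool_pos"],np.abs(s["joint_vel"]).max())
c=w["color"][30:230,200:460]
cv2.imwrite("pics/wt2.png",cv2.resize(c,None,fx=3,fy=3,interpolation=cv2.INTER_CUBIC))
E
```

```text
clock: 2.2
tool_pos: [0.5103, 0.1312, 0.1659]
orientation: [0.443, 0.552, -0.442, 0.552]
force: [0.3, 0.0, 0.8]
finger_gap: 1.004
2.2 [0.5102679  0.13124736 0.16594645] 0.013351466196869388
```

View pics/wt2.png

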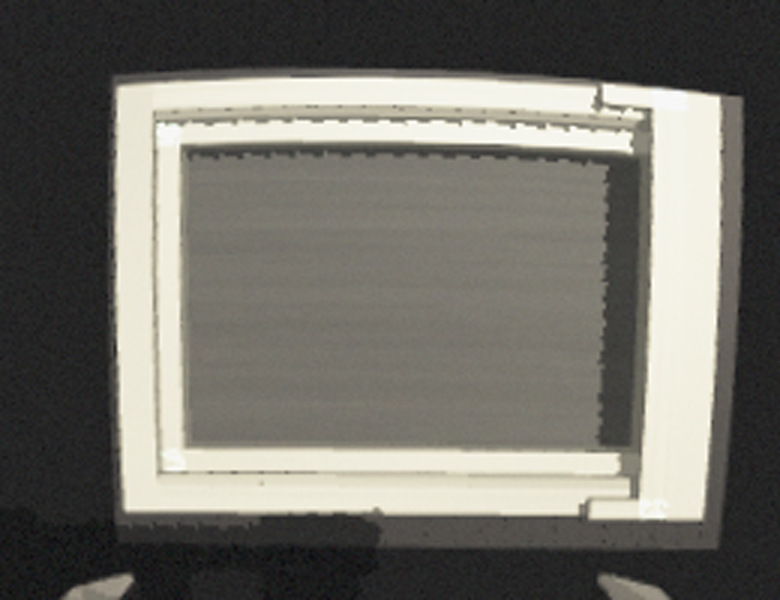

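```bash
cat >> h.py <<'E'
from scipy.spatial.transform import Rotation as R
def wcast(w,uv,h):
    uv=np.asarray(uv,float).reshape(-1,2);K=w["mtx"]
    d=(uv-[K[0,2],K[1,2]])/K[0,0]; r=np.linalg.norm(d,axis=1)[:,None]
    ray=np.hstack([d*np.sin(r)/r,np.cos(r)])
    T=np.eye(4);T[:3,:3]=R.from_quat(w["q"]).as_matrix();T[:3,3]=w["pos"];T=T@w["hand_eye"]
    ray=ray@T[:3,:3].T
    return (T[:3,3]+ray*((h-T[2,3])/ray[:,2])[:,None])[:,:2]
E
python3 - <<'E'
from h import *
w=dict(np.load("wt.npz")); f=lambda p,h:wcast(w,np.array(p)/3+[200,30]-1/3,h)*1000
P={"rim outer near +y,-y":([(115,83),(125,513)],.029),"rim inner near":([(154,112),(159,473)],.029),
"lip inner +y,-y":([(652,106),(638,500)],.035),"lip outer":([(720,95),(702,520)],.035),
"+y side outer rim":([(150,79),(350,77),(590,84)],.029),"-y side outer":([(150,513),(350,515),(580,515)],.029),
"ledge inner near":([(184,147),(186,447)],.021),"ledge in +y":([(200,147),(600,160)],.021),"ledge in -y":([(200,447),(600,449)],.021),
"mat far +y,-y":([(742,97),(718,549)],.003),"mat near -y":([(117,545)],.003),"mat near visible":([(113,78)],.003)}
for k,(p,h) in P.items(): print(k,f(p,h).round(1).tolist())
E
```

```text
rim outer near +y,-y [[395.1, 248.6], [428.2, 99.8]]
rim inner near [[411.3, 240.4], [438.0, 116.9]]
lip inner +y,-y [[576.1, 280.1], [604.8, 145.5]]
lip outer [[599.4, 292.0], [630.9, 143.7]]
+y side outer rim [[407.1, 251.8], [474.4, 264.8], [554.5, 283.0]]
-y side outer [[437.2, 101.9], [507.1, 116.7], [587.2, 134.4]]
ledge inner near [[422.7, 230.9], [444.7, 126.4]]
ledge in +y [[428.3, 231.8], [565.3, 258.9]]
ledge in -y [[449.7, 127.5], [590.3, 158.2]]
mat far +y,-y [[619.3, 304.1], [655.7, 128.2]]
mat near -y [[421.4, 78.3]]
mat near visible [[385.6, 254.7]]
```

Tray measured: width about 151, length about 208, centre (513.5, 196) mm, yaw 12.1°. The lip inner edge and near rim agree to within about 1 mm. Next, looking at the grate the same way.

```bash
python3 -m handwheel '[[[9.4,1.2,-5,1,0,0,-0.07],[9.4,1.2,-10,1,0,0,-0.14],[9.4,1.2,-15,1,0,0,-0.21],[9.4,1.2,-20,1,0,0,-0.28],[9.4,1.2,-25,1,0,0,-0.35],[9.4,1.2,-30,1,0,0,-0.42],[9.4,1.2,-35,0,0,0,-0.5],[9.4,1.2,-39.6,-1,0,0,-0.5],[9.4,1.2,-39.6,-1,0,0,-0.5],[9.4,1.2,-39.6,-1,0,0,-0.5],[9.4,1.2,-39.6,-1,0,0,-0.5],[9.4,1.2,-39.6,-1,0,0,-0.5]]]'
python3 - <<'E'
from workcell import get_state,cams
import numpy as np,cv2
s=get_state();w=cams.snapshot("wrist")
np.savez("wg.npz",pos=s["tool_pos"],q=s["orientation"],**w)
print(s["clock"],s["tool_pos"],np.abs(s["joint_vel"]).max())
c=w["color"][30:230,200:460]
cv2.imwrite("pics/wg.png",cv2.resize(c,None,fx=3,fy=3,interpolation=cv2.INTER_CUBIC))
E
```

```text
clock: 3.45
tool_pos: [0.5229, -0.264, 0.1556]
orientation: [0.565, 0.426, -0.564, 0.425]
force: [0.3, -0.2, -0.7]
finger_gap: 1.003
3.45 [ 0.52294127 -0.26396424  0.15555028] 0.004263541983888413
```

View pics/wg.png

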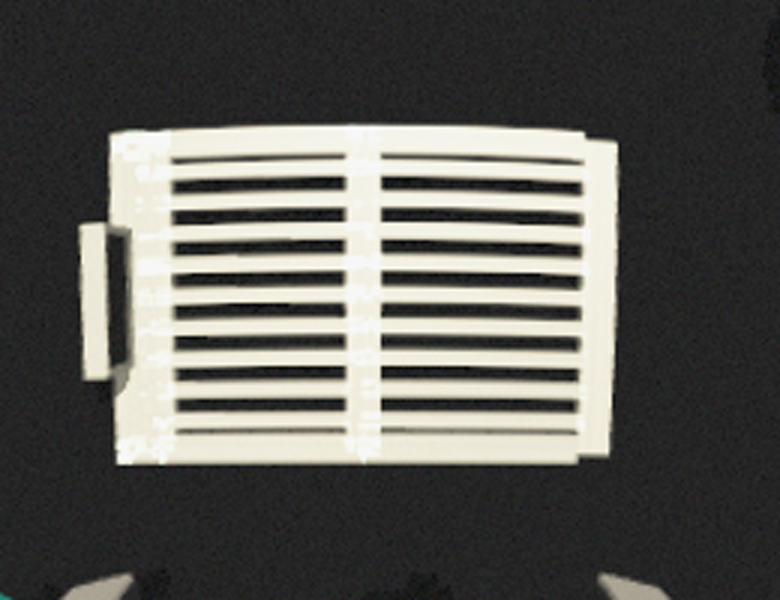

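The wrist crop shows the steel grate with its tab at left (80-130, 222-382), the plate corners at (110,132) and (117,465), and the narrowed far edge at (618,142)-(608,455). It's the right part.

Run:
```python
from h import *
w=dict(np.load("wg.npz")); f=lambda p,h:wcast(w,np.array(p)/3+[200,30]-1/3,h)*1000
nr=f([(110,132),(117,465)],.008);fr=f([(618,142),(608,456)],.008);sd=f([(584,134),(578,464)],.008);tb=f([(79.5,224),(105,222),(108,379),(85,381)],.044)
for n,p in(("near",nr),("far",fr),("shoulder",sd),("tab top",tb)):print(n,p.round(1).tolist())
a=(fr.mean(0)-nr.mean(0));print("len",np.hypot(*a),"yaw",np.degrees(np.arctan2(a[1],a[0])),"w",np.hypot(*(nr[0]-nr[1])),np.hypot(*(fr[0]-fr[1])))
n=nr[0]-nr[1];print("yaw near edge",np.degrees(np.arctan2(-n[0],n[1])));n=fr[0]-fr[1];print("yaw far",np.degrees(np.arctan2(-n[0],n[1])))
s=sd-nr;print("yaw sides",np.degrees(np.arctan2(s[:,1],s[:,0])))
c=(nr.mean(0)+fr.mean(0))/2;u=a/np.hypot(*a);print("c",c,"tab",c-86*u,"tabmeas",tb.mean(0))
M=R.from_quat(w["q"]).as_matrix();print("tool yaw",np.degrees(np.arctan2(M[1,1],M[0,1])),M[:,0].round(4))
```

```text
near [[469.4, -120.2], [435.6, -236.6]]
far [[641.6, -173.5], [609.2, -283.0]]
shoulder [[630.2, -168.1], [597.6, -282.8]]
tab top [[459.4, -154.3], [467.6, -156.5], [453.4, -204.9], [445.7, -203.2]]
len 180.0165847309882 yaw -16.07455470583457 w 121.26269561442464 114.10589719236386
yaw near edge -16.183938816173637
yaw far -16.49514366053217
yaw sides [-16.5799306  -15.90270317]
c [ 538.94464652 -203.33048529] tab [ 456.30705594 -179.51812245] tabmeas [ 456.53130997 -179.72616989]
tool yaw -15.99163449006746 [ 2.e-04  6.e-04 -1.e+00]
```

```bash
python3 -m handwheel '[[[5,-6.6,4,0,0,0,0],[5,-6.6,8.4,0,0,0,0],[5,-6.6,8.4,-3,0,0,0],[5,-6.6,8.4,-7,0,0,0],[5,-6.6,8.4,-10,0,0,0],[5,-6.6,8.4,-12,0,0,0],[5,-6.6,8.4,-13,0,0,0],[5,-6.6,8.4,-14,0,0,0],[5,-6.6,8.4,-14,0,0,0],[5,-6.6,8.4,-14,0,0,0],[5,-6.6,8.4,-14,0,0,0]]]'
```

```text
clock: 4.6
tool_pos: [0.4567, -0.182, 0.0162]
orientation: [0.566, 0.425, -0.565, 0.425]
force: [0.2, 0.2, -0.5]
finger_gap: 0.536
```

```bash
python3 -m handwheel '[[[5,0,0.2,-0.2,0,0,0],[5,0,0.2,-0.2,0,0,0],[0,0,0.2,-0.2,0,0,0],[0,0,0.2,-0.2,0,0,0],[0,0,0.2,-0.2,0,0,0],[0,0,0.2,-0.2,0,0,0],[0,0,0.2,-0.2,0,0,0],[0,0,0.2,-0.2,0,0,0]]]' 50
```

```text
clock: 5.4
tool_pos: [0.4561, -0.1799, 0.0134]
orientation: [-0.565, -0.425, 0.565, -0.425]
force: [0.2, 0.6, 0.9]
finger_gap: 0.083
```

```bash
python3 -m handwheel '[[[0,0,0,1,0,0,0],[0,0,0,3,0,0,0],[0,0,0,6,0,0,0],[0,0,0,9,0,0,0],[0,0,0,12,0,0,0],[0,0,0,12,0,0,0],[0,0,0,12,0,0,0],[0,0,0,12,0,0,0]]]'
python3 - <<'E'
from workcell import get_state,cams
import numpy as np,cv2
s=get_state();w=cams.snapshot("wrist")
np.savez("wh.npz",pos=s["tool_pos"],q=s["orientation"],**w)
print(s["clock"],s["tool_pos"],s["force"],s["wrist_torque"],s["finger_gap"])
c=w["color"][100:400,150:550]
cv2.imwrite("pics/wh.png",cv2.resize(c,None,fx=2,fy=2))
E
```

```text
clock: 6.2
tool_pos: [0.4555, -0.1796, 0.1328]
orientation: [-0.565, -0.425, 0.566, -0.424]
force: [0.1, -0.5, -1.2]
finger_gap: 0.084
6.2 [ 0.45551775 -0.17957209  0.13277721] [ 0.08566077 -0.45817056 -1.1670144 ] [-0.04671329  0.20681702 -0.07317156] 0.08448682232016018
```

View pics/wh.png

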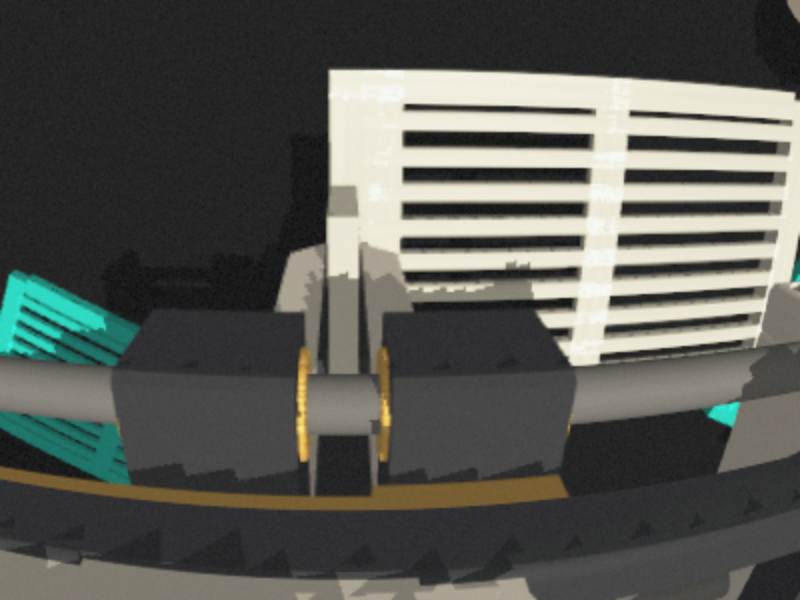

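The grate is held squarely: opening 0.084 is the 8 mm tab, and the TCP is within 0.5 mm of the tab centre. Carrying it over the mug to the tray's open end.

```bash
python3 -m handwheel '[[[0,0,1,1.5,0,0,0],[0,0.3,4,2,0,0,0.05],[0,0.5,8,2,0,0,0.1],[0,0.5,12,2,0,0,0.15],[0,0.5,16,2,0,0,0.2],[0,0.5,20,2,0,0,0.25],[0,0,24,2,0,0,0.3],[0,-1,28,2,0,0,0.36],[0,-3,32,2,0,0,0.43],[0,-4.5,34.5,2,0,0,0.47],[0,-5.1,35.2,1,0,0,0.494],[0,-5.1,35.2,0,0,0,0.494],[0,-5.1,35.2,-2,0,0,0.494],[0,-5.1,35.2,-4,0,0,0.494],[0,-5.1,35.2,-4,0,0,0.494],[0,-5.1,35.2,-4,0,0,0.494],[0,-5.1,35.2,-4,0,0,0.494]]]'
python3 - <<'E'
from h import *
from workcell import get_state,cams
for i in range(2): s=get_state();t=cams.snapshot("top")
M=R.from_quat(s["orientation"]).as_matrix();print(s["clock"],s["tool_pos"],"yaw",np.degrees(np.arctan2(M[1,1],M[0,1])),M.round(4)[2],s["force"],s["wrist_torque"])
np.savez("t1.npz",**t)
w=cams.snapshot("wrist");np.savez("w1.npz",pos=s["tool_pos"],q=s["orientation"],**w)
c=np.hstack([cv2.resize(t["color"][150:270,180:300],(400,400),interpolation=3),w["color"][:,200:600]]);cv2.imwrite("pics/t1.png",c)
E
```

```text
clock: 7.95
tool_pos: [0.4058, 0.1716, 0.0939]
orientation: [0.445, 0.55, -0.445, 0.55]
force: [0.3, 0.3, -2.4]
finger_gap: 0.077
8.0 [0.40574555 0.17190717 0.09410445] yaw 12.087847302767843 [-1.e+00  8.e-04 -4.e-04] [ 0.44051342  0.7199182  -1.66698206] [-0.08256712  0.21316421 -0.03394405]
```

View pics/t1.png

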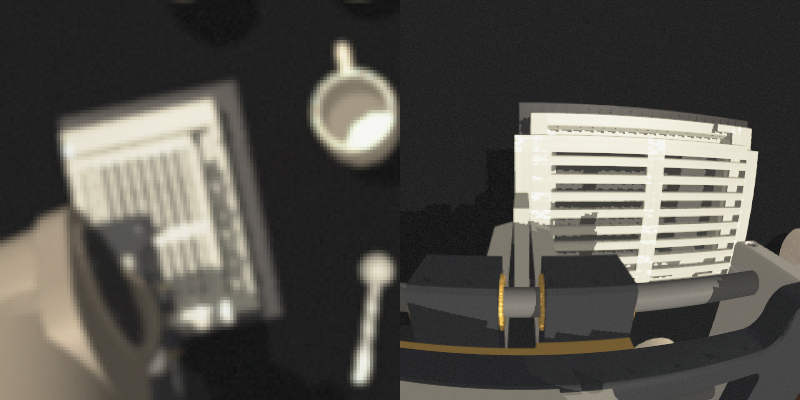

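Run:
```python
from h import *
w=dict(np.load("w1.npz"));w0=dict(np.load("wh.npz"))
u=np.array([.978,.210]);v=np.array([-.210,.978]);T=w["pos"][:2]
for uv in [(315,135),(557,152)]:
  p=wcast(w,[uv],.0887)[0]; d=(p-T)*1000; print(uv,(p*1000).round(1),"rel tab u,v",(d@u).round(1),(d@v).round(1))
z=w["z_map"];print([float(z[r,c].round(4)) for r,c in((140,325),(140,345),(150,330),(150,420),(155,455),(158,530),(165,540))])
# plane fit on bright top bar
def pts(w,sel):
  rr,cc=np.nonzero(sel);K=w["mtx"];d=(np.c_[cc,rr]-[K[0,2],K[1,2]])/K[0,0];r=np.linalg.norm(d,axis=1)[:,None]
  ray=np.hstack([d*np.sin(r)/r,np.cos(r)]);ray/=ray[:,2:];P=ray*w["z_map"][rr,cc][:,None]
  P=P@w["hand_eye"][:3,:3].T+w["hand_eye"][:3,3];return P@R.from_quat(w["q"]).as_matrix().T+w["pos"]
m=np.zeros(z.shape,bool);m[138:235,318:550]=1
P=pts(w,m&(w["color"].min(2)>150));P=P[(abs(P[:,2]-.089)<.015)]
P=P-[*T,0];A=np.c_[P[:,:2]@u,P[:,:2]@v,np.ones(len(P))];k=np.linalg.lstsq(A,P[:,2],rcond=None)[0]
res=P[:,2]-A@k;ok=abs(res)<.004;k=np.linalg.lstsq(A[ok],P[ok,2],rcond=None)[0];print(len(P),ok.sum(),"slope u,v,z0",k,res[ok].std())
```

```text
(315, 135) [388.5 230.2] rel tab u,v -4.6 60.6
(557, 152) [563.3 264.1] rel tab u,v 173.4 57.0
[0.1818999946117401, 0.18050000071525574, 0.18299999833106995, 0.18240000307559967, 0.18359999358654022, 0.18299999833106995, 0.18469999730587006]
14178 14171 slope u,v,z0 [-0.00127488  0.00126412  0.08792721] 0.0006395832455482223
```

Held level (slope 0.001) and centred to within 1 mm. Now tilting 0.08 rad with the tab end up, and coming down to just above the ledge.

```bash
python3 -m handwheel '[[[0,0,0.1,0,-0.008,0.04,0],[0,0,0.1,0,-0.0168,0.0782,0],[0,0,0.1,-1,-0.0168,0.0782,0],[0,0,0.1,-2,-0.0168,0.0782,0],[0,0,0.1,-3,-0.0168,0.0782,0],[0,0,0.1,-3.6,-0.0168,0.0782,0],[0,0,0.1,-3.6,-0.0168,0.0782,0],[0,0,0.1,-3.6,-0.0168,0.0782,0],[0,0,0.1,-3.6,-0.0168,0.0782,0]]]'
```

```text
clock: 9.0
tool_pos: [0.4053, 0.1732, 0.0577]
orientation: [0.422, 0.567, -0.466, 0.532]
force: [0.2, -0.2, -2.4]
finger_gap: 0.08
```

```bash
python3 -m handwheel '[[[0,0,0,-0.1,0,0,0],[0,0,0,-0.2,0,0,0],[0,0,0,-0.3,0,0,0],[0,0,0,-0.4,0,0,0],[0,0,0,-0.4,0,0,0],[0,0,0,-0.4,0,0,0]]]'; python3 -m handwheel '[[[0,0,0,-0.1,0,0,0],[0,0,0,-0.2,0,0,0],[0,0,0,-0.2,0,0,0]]]';python3 -m handwheel '[[[0,0,0,-0.1,0,0,0],[0,0,0,-0.2,0,0,0],[0,0,0,-0.2,0,0,0]]]'
```

```text
clock: 9.6
tool_pos: [0.4051, 0.1731, 0.0534]
orientation: [0.422, 0.567, -0.466, 0.532]
force: [-0.1, -0.7, -2.1]
finger_gap: 0.08
clock: 9.9
tool_pos: [0.4051, 0.1731, 0.0513]
orientation: [0.422, 0.567, -0.466, 0.532]
force: [-0.3, -0.8, -2.1]
finger_gap: 0.082
clock: 10.2
tool_pos: [0.4051, 0.173, 0.0493]
orientation: [0.422, 0.567, -0.466, 0.532]
force: [0.3, -0.0, -1.5]
finger_gap: 0.081
```

```bash
for i in 1 2 3; do python3 -m handwheel '[[[0,0,0,-0.1,0,0,0],[0,0,0,-0.1,0,0,0]]]' | egrep 'pos|force'; done
```

```text
tool_pos: [0.4052, 0.1731, 0.0484]
force: [-0.6, 1.3, -1.4]
tool_pos: [0.4051, 0.1731, 0.0475]
force: [-1.7, -1.4, 2.2]
tool_pos: [0.4051, 0.1731, 0.0465]
force: [-4.1, -0.8, 4.7]
```

Edge contact at TCP z 48 mm, which matches the ledge height (the side rims would have touched at about 57). Easing off slightly, then sliding along the tray's axis under the lip.

```bash
python3 -m handwheel '[[[0,0,0,0.05,0,0,0],[0,0.2,0.04,0.05,0,0,0],[0,0.4,0.09,0.05,0,0,0],[0,0.6,0.13,0.05,0,0,0],[0,0.78,0.17,0.05,0,0,0],[0,0.98,0.21,0.05,0,0,0],[0,0.98,0.21,0.05,0,0,0]]]' | egrep 'pos|force|ori'; python3 -m handwheel '[[[0,0.2,0.04,0,0,0,0],[0,0.4,0.09,0,0,0,0],[0,0.49,0.105,0,0,0,0],[0,0.49,0.105,0,0,0,0]]]' | egrep 'pos|force|ori'
```

```text
tool_pos: [0.4155, 0.1753, 0.047]
orientation: [0.422, 0.567, -0.466, 0.532]
force: [-0.8, 0.3, 2.2]
tool_pos: [0.4201, 0.1763, 0.047]
orientation: [0.422, 0.567, -0.466, 0.532]
force: [-2.2, -0.3, 3.4]
```

```bash
python3 -m handwheel '[[[0,0.2,0.04,0,0,0,0],[0,0.4,0.09,0,0,0,0],[0,0.49,0.105,0,0,0,0],[0,0.49,0.105,0,0,0,0]]]' | egrep 'pos|force'; for i in 1 2; do python3 -m handwheel '[[[0,0.1,0.02,0,0,0,0],[0,0.2,0.04,0,0,0,0],[0,0.2,0.04,0,0,0,0]]]' | egrep 'pos|force'; done
```

```text
tool_pos: [0.425, 0.1774, 0.047]
force: [-1.3, -0.5, 3.5]
tool_pos: [0.4252, 0.1774, 0.0467]
force: [-10.6, -1.6, 7.2]
tool_pos: [0.4252, 0.1772, 0.0462]
force: [-18.6, -2.9, 9.9]
```

It stops 5 mm short of the expected wall contact, with a head-on force of about 19 N. Backing off and checking the plate's attitude and edge position.

```bash
python3 -m handwheel '[[[0,-0.2,-0.04,0,0,0,0],[0,-0.5,-0.11,0.05,0,0,0],[0,-0.5,-0.11,0.05,0,0,0]]]' | egrep 'clock|pos|force'
cat >> h.py <<'E'
def pts(w,sel):
  rr,cc=np.nonzero(sel);K=w["mtx"];d=(np.c_[cc,rr]-[K[0,2],K[1,2]])/K[0,0];r=np.linalg.norm(d,axis=1)[:,None]
  ray=np.hstack([d*np.sin(r)/r,np.cos(r)]);ray/=ray[:,2:];P=ray*w["z_map"][rr,cc][:,None]
  P=P@w["hand_eye"][:3,:3].T+w["hand_eye"][:3,3];return P@R.from_quat(w["q"]).as_matrix().T+w["pos"],rr,cc
def look(fn):
  from workcell import get_state,cams
  s=get_state();w=dict(cams.snapshot("wrist"),pos=np.array(s["tool_pos"]),q=s["orientation"]);np.savez(fn+".npz",**w)
  return s,w
def plane(w,zr,u=np.array([.978,.210]),v=np.array([-.210,.978]),box=(120,240,318,560)):
  m=np.zeros(w["z_map"].shape,bool);m[box[0]:box[1],box[2]:box[3]]=1
  P,rr,cc=pts(w,m&(w["color"].min(2)>150)&(w["z_map"]>0));C=np.array([.5135,.196])
  A=np.c_[(P[:,:2]-C)@u,(P[:,:2]-C)@v,np.ones(len(P))]
  ok=(abs(A[:,0])<.07)&(abs(A[:,1])<.056)&(P[:,2]>zr[0])&(P[:,2]<zr[1])
  for _ in range(4):
    k=np.linalg.lstsq(A[ok],P[ok,2],rcond=None)[0];ok=(abs(A[:,0])<.075)&(abs(A[:,1])<.056)&(abs(P[:,2]-A@k)<.003)
  print("plane: dz/du,dz/dv,z at tray centre",k.round(4),ok.sum(),"std",(P[:,2]-A@k)[ok].std().round(5))
  return k
E
python3 - <<'E'
from h import *
s,w=look("w2");plane(w,(.024,.06))
M=R.from_quat(s["orientation"]).as_matrix();print("tool x",M[:,0].round(4),"yaw",np.degrees(np.arctan2(M[1,1],M[0,1])))
cv2.imwrite("pics/w2.png",cv2.resize(w["color"][90:290,290:570],None,fx=2.85,fy=2.85,interpolation=3))
E
```

```text
clock: 13.2
tool_pos: [0.4239, 0.1771, 0.0476]
force: [-0.1, -0.2, 0.9]
plane: dz/du,dz/dv,z at tray centre [-0.0773  0.0019  0.0342] 10088 std 0.00064
tool x [-0.0776 -0.0165 -0.9969] yaw 12.144761185795064
```

View pics/w2.png

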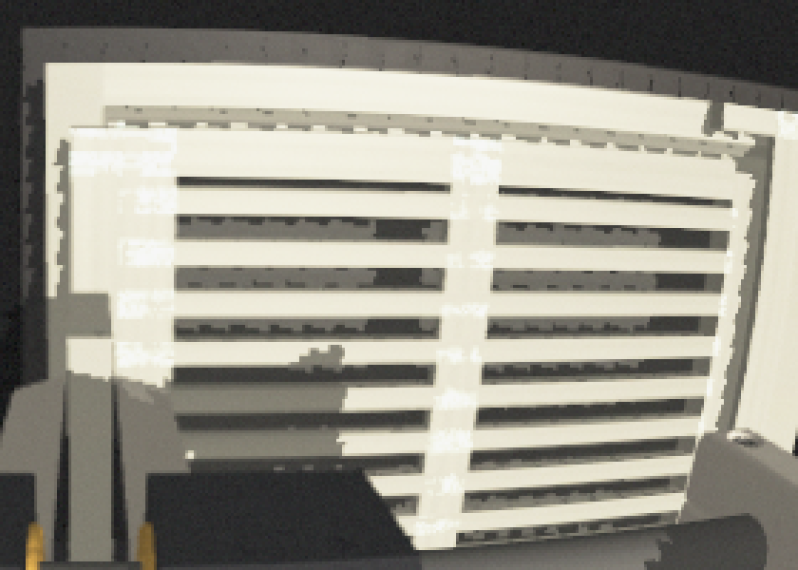

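Run:
```python
from h import *
w=dict(np.load("w2.npz"));u=np.array([.978,.210]);v=np.array([-.210,.978]);C=np.array([.5135,.196])
k=[-.0773,.0019,.0342]
def q(n,p,h):
  p=(np.array(p)-0)/2.85+[290,90]
  for it in range(4):
    x=wcast(w,[p],h if h else 0.03)[0]-C; 
    if h is None:
      z=.034
      for _ in range(6): x=wcast(w,[p],z)[0]-C; z=k[2]+k[0]*(x@u)+k[1]*(x@v)
  print(n,"s,t mm",(x@u*1000).round(1),(x@v*1000).round(1))
q("plate near corner",(70,128),None);q("edge top",(752,175),None);q("edge low",(712,430),None);q("shoulder",(735,160),None)
q("lip top35",(768,142),.035);q("lip low35",(738,430),.035)
q("lip in z32",(768,142),.032);q("rim near outer",(46,64),.029);q("rim inner near",(105,108),.029);q("rim inner +y far",(740,140),.029)
q("notch",(705,135),.029);q("notch2",(725,105),.029)
# depth profile along a row across the edge
for row in (165,180,200,215):
  P,rr,cc=pts(w,(np.arange(400)[:,None]==row)&(np.arange(640)[None]>530)&(np.arange(640)[None]<590)&(w["z_map"]>0))
  print(row,[(int(c),int(round((p[:2]-C)@u*1000)),int(round((p[:2]-C)@v*1000)),round(p[2]*1000,1)) for c,p in zip(cc,P)][::2])
```

```text
plate near corner s,t mm -97.0 60.9
edge top s,t mm 77.4 57.8
edge low s,t mm 76.6 -11.9
shoulder s,t mm 70.6 61.2
lip top35 s,t mm 76.9 66.8
lip low35 s,t mm 80.8 -9.5
lip in z32 s,t mm 79.4 66.8
rim near outer s,t mm -103.7 74.9
rim inner near s,t mm -90.5 65.0
rim inner +y far s,t mm 71.8 66.4
notch s,t mm 59.8 66.6
notch2 s,t mm 66.0 74.8
165 [(531, 55, 47, np.float64(30.3)), (533, 57, 47, np.float64(29.6)), (535, 60, 47, np.float64(28.5)), (537, 61, 47, np.float64(29.7)), (539, 62, 47, np.float64(31.2)), (541, 66, 47, np.float64(28.3)), (543, 67, 47, np.float64(28.9)), (545, 69, 47, np.float64(29.9)), (547, 71, 47, np.float64(28.9)), (549, 74, 47, np.float64(28.1)), (551, 76, 48, np.float64(28.5)), (553, 77, 48, np.float64(28.9)), (555, 80, 48, np.float64(28.4)), (557, 80, 48, np.float64(31.1)), (559, 80, 48, np.float64(33.3)), (561, 81, 49, np.float64(34.9)), (563, 83, 49, np.float64(34.3)), (565, 85, 49, np.float64(34.3)), (567, 88, 49, np.float64(33.5)), (569, 90, 49, np.float64(33.6)), (571, 92, 49, np.float64(34.4)), (573, 92, 50, np.float64(36.2)), (575, 97, 50, np.float64
[... 2499 characters left out ...]
28.0)), (549, 81, 9, np.float64(27.7)), (551, 79, 11, np.float64(33.1)), (553, 80, 11, np.float64(34.3)), (555, 82, 11, np.float64(34.4)), (557, 84, 11, np.float64(34.8)), (559, 87, 11, np.float64(33.4)), (561, 89, 11, np.float64(33.9)), (563, 91, 11, np.float64(34.2)), (565, 93, 11, np.float64(35.0)), (567, 96, 11, np.float64(33.9)), (569, 98, 11, np.float64(34.2)), (571, 101, 11, np.float64(33.7)), (573, 103, 11, np.float64(33.5)), (575, 138, 0, np.float64(-0.9)), (577, 141, 1, np.float64(-0.1)), (579, 143, 1, np.float64(0.3)), (581, 147, 0, np.float64(-1.2)), (583, 150, 0, np.float64(-1.4)), (585, 152, 0, np.float64(-0.3)), (587, 155, 0, np.float64(-0.4)), (589, 159, 0, np.float64(-0.6))]
```

Depth shows the nose is already under the lip (plate top 28 mm, lip 34 mm), and clearance looks fine at the sides. The stop at edge ≈84-85 mm coincides with the front face of the end ledge (83 mm), so the nose probably hangs a little low. Lifting it 1.5 mm and feeling forward again.

```bash
python3 -m handwheel '[[[0,0,0,0.15,0,0,0],[0,0.2,0.04,0.15,0,0,0],[0,0.2,0.04,0.15,0,0,0]]]' | egrep 'pos|force'; for i in 1 2; do python3 -m handwheel '[[[0,0.1,0.02,0,0,0,0],[0,0.15,0.03,0,0,0,0],[0,0.15,0.03,0,0,0,0]]]' | egrep 'pos|force'; done
```

```text
tool_pos: [0.4258, 0.1774, 0.0489]
force: [0.3, 0.7, -1.3]
tool_pos: [0.4273, 0.1777, 0.0489]
force: [0.3, 0.1, -2.0]
tool_pos: [0.4288, 0.178, 0.049]
force: [-0.1, -0.5, -1.8]
```

That cleared it with no resistance. Continuing to the end wall.

```bash
for i in 1 2 3; do python3 -m handwheel '[[[0,0.05,0.01,0,0,0,0],[0,0.1,0.02,0,0,0,0],[0,0.1,0.02,0,0,0,0]]]' | egrep 'pos|force'; done
```

```text
tool_pos: [0.4298, 0.1782, 0.049]
force: [0.1, 0.0, -1.5]
tool_pos: [0.4308, 0.1784, 0.049]
force: [-0.5, -0.4, -1.8]
tool_pos: [0.4318, 0.1786, 0.049]
force: [0.0, 0.4, -2.1]
```

```bash
for i in 1 2 3; do python3 -m handwheel '[[[0,0.05,0.01,0,0,0,0],[0,0.1,0.02,0,0,0,0],[0,0.1,0.02,0,0,0,0]]]' | egrep 'pos|force'; done
```

```text
tool_pos: [0.4328, 0.1788, 0.049]
force: [-0.9, -0.3, -1.9]
tool_pos: [0.4328, 0.1788, 0.0488]
force: [-6.1, -0.6, 1.1]
tool_pos: [0.4328, 0.1787, 0.0486]
force: [-11.1, -1.2, 3.9]
```

Solid wall contact at TCP s=-82.6, roughly where expected, so the tab end should clear the rim. Backing off under 1 mm and lowering the tab end about the nose.

```bash
python3 -m handwheel '[[[0,-0.27,-0.06,0,0,0,0],[0,-0.27,-0.06,0,0,0,0],[0,-0.29,-0.065,-0.18,0.0021,-0.0098,0],[0,-0.3,-0.065,-0.36,0.0042,-0.0196,0],[0,-0.31,-0.07,-0.55,0.0063,-0.0293,0],[0,-0.31,-0.07,-0.55,0.0063,-0.0293,0],[0,-0.31,-0.07,-0.55,0.0063,-0.0293,0]]]'|egrep 'pos|force'
for i in 1 2; do python3 -m handwheel '[[[0,-0.01,0,-0.1,0.0012,-0.0055,0],[0,-0.02,-0.005,-0.2,0.0023,-0.011,0],[0,-0.02,-0.005,-0.2,0.0023,-0.011,0]]]'|egrep 'clock|pos|force'; done
```

```text
tool_pos: [0.4316, 0.1785, 0.0435]
force: [0.5, -0.4, -2.0]
clock: 16.95
tool_pos: [0.4313, 0.1784, 0.0414]
force: [0.2, 0.3, -1.0]
clock: 17.25
tool_pos: [0.431, 0.1783, 0.0393]
force: [-0.0, -0.5, -1.4]
```

```bash
for i in 1 2 3; do python3 -m handwheel '[[[0,-0.01,0,-0.1,0.0012,-0.0055,0],[0,-0.02,-0.005,-0.18,0.002,-0.0095,0],[0,-0.02,-0.005,-0.18,0.002,-0.0095,0]]]'|egrep 'clock|pos|force|ori'; done
python3 - <<'E'
from h import *
s,w=look("w3");plane(w,(.02,.04))
M=R.from_quat(s["orientation"]).as_matrix();print("tool x",M[:,0].round(4))
E
```

```text
clock: 17.55
tool_pos: [0.4309, 0.1783, 0.0376]
orientation: [0.439, 0.554, -0.449, 0.546]
force: [-0.3, -1.1, -1.1]
clock: 17.85
tool_pos: [0.4308, 0.1783, 0.0358]
orientation: [0.442, 0.552, -0.447, 0.548]
force: [-0.4, -0.4, -0.2]
clock: 18.15
tool_pos: [0.4308, 0.1783, 0.0344]
orientation: [0.445, 0.55, -0.444, 0.55]
force: [-1.9, -0.9, 11.0]
plane: dz/du,dz/dv,z at tray centre [0.     0.0017 0.0282] 10737 std 0.00064
tool x [ 2.1e-03  7.0e-04 -1.0e+00]
```

Level (slope 0.000) and at home height. Easing off the 11 N, releasing, and rising straight up.

```bash
python3 -m handwheel '[[[0,0,0,0.08,0,0,0],[0,0,0,0.08,0,0,0],[2,0,0,0.08,0,0,0],[3,0,0,0.08,0,0,0],[3,0,0,0.08,0,0,0],[3,0,0,0.08,0,0,0],[3,0,0,0.08,0,0,0],[3,0,0,1,0,0,0],[3,0,0,3,0,0,0],[3,0,0,6,0,0,0],[3,0,0,10,0,0,0],[3,0,-3,12,0,0,0],[3,2,-7,12,0,0,0],[3,5,-7,12,0,0,0],[3,6,-7,12,0,0,0],[3,6,-7,12,0,0,0],[3,6,-7,12,0,0,0]]]'
python3 - <<'E'
from h import *
s,w=look("w4");print(s["force"]);plane(w,(.02,.04),box=(30,300,150,500))
cv2.imwrite("pics/w4.png",cv2.resize(w["color"][20:240,180:470],None,fx=2.7,fy=2.7,interpolation=3))
E
```

```text
clock: 19.9
tool_pos: [0.4897, 0.1084, 0.1539]
orientation: [0.444, 0.55, -0.444, 0.55]
force: [-0.3, 0.9, 0.3]
finger_gap: 0.319
[-0.27968309  0.89816371  0.28048066]
plane: dz/du,dz/dv,z at tray centre [-0.0007  0.0004  0.0283] 10029 std 0.00076
```

View pics/w4.png

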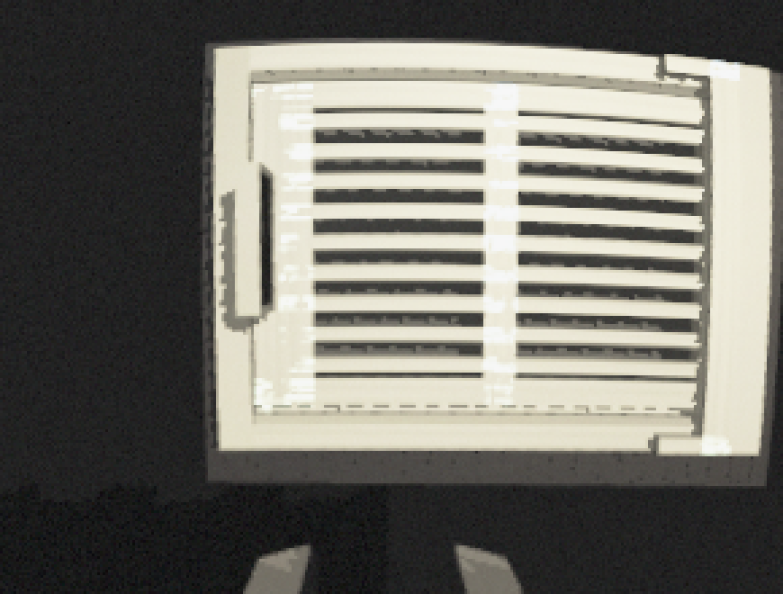

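The grate lies flush in the recess (picture (250-705, 75-415)), with the far edge under the lip and the tab at the open end (245,240). The plane fit gives a slope under 0.001 and the same top height as at home. Handing in.

```bash
python3 -c "
from workcell import r;r.close_job()"
```

```text
the job is handed in; nothing more can be done
```

The grate is back in the drip tray, with its tab at the open end and its far edge under the lip. I let go and handed the job in at about 20 s of the 64 s allowed. `close_job()` gives no verdict, so this rests on my own checks.

**What I did:** I gripped the steel grate by its tab and carried it over at 0.08 rad, tab end up. I lowered the far edge to the ledge, slid it under the lip to the end wall, lowered the tab end and opened the fingers.

**What the last checks showed:**
- **Fit:** after release the plate's slope was below 0.001 rad. Its top measured 28.3 mm against 29 mm expected, and the depth camera read the lip about 1 mm low as well. The last picture shows it flush in the recess.
- **Gripper:** it was clear of everything, at z = 0.154 m.
- **Position on the mat:** I estimate the tray sits about 8 mm off the mat's centre, which leaves the grate inside the 13 mm limit. I did not re-measure the grate's own centre after release.

**What disagreed or went less smoothly:**
- **Early stop:** the first slide stopped 5–6 mm short of the wall at about 19 N. I took it to be the nose catching the end ledge, though I did not confirm that. I backed off, lifted 1.5 mm, and it went in freely.
- **Other loads on the tray:** about 11 N at the wall and about 11 N on the final lowering, against the 40 N limit.
- **Wall position:** I met the wall about 2 mm further in than my tray estimate, which is within calibration error.
- **Bystanders:** none of my moves came into contact with them, but I did not re-measure them at the end.

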